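Index and lock the banding wheel

TASK

Push a spoke of the banding wheel round with a fingertip until its one long spoke points straight at the nose of the index post, and then push the peg of the brake lever until the lever is fully home against its stop, locking the wheel there. Push gently and do not pinch or lift anything; do not touch the clay jar, which must stay standing in the middle of the wheel, and leave the other things where they are.

Things in the scene. Friction and masses are not known exactly. Their poses are not given: they have to be found in the camera images.
- stand: fixed grey round stand of the banding wheel (potter's turntable), 156 mm wide at the table, 110 mm above that; origin on the wheel's upright axis at table height
- hub (a point): on the wheel's axis, at the top face of its steel disc (150 mm across, top 90 mm above the table). Four level spokes at right angles (12 mm wide, 76 to 90 mm above the table) stick out beyond the disc: three short ones ending in a 20 mm ball (ball centre 125, outermost 135 mm from the axis) and a single long one with a 24 mm wide cone-shaped arrowhead, reaching 168 mm
- spoke_tip (a point): point of the long spoke, 168 mm from the wheel's axis, 83 mm above the table; turns with the wheel; its x axis points outward along the long spoke. The other spokes stand 90, 180 and 270 degrees from it
- wheel (a joint): angle of the wheel in rad, grows counter-clockwise seen from above; at 0 the long spoke points along the stand's own x axis, which lies along world +x. Turns freely either way with light friction (1.5 N at a spoke) and stays where it is left
- index_nose (a point): tip of the fixed index post's horizontal pointed nose, 190 mm from the wheel's axis and 83 mm above the table, aimed at the axis. The post stands 230 mm from the axis, 98 mm tall
- brake_peg (a point): centre of the top of the upright steel peg (16 mm thick, from 36 to 90 mm above the table) at the free end of the flat brake lever (15 mm wide, top 36 mm above the table), 100 mm from its pivot
- brake_pivot (a point): the brake lever's upright pivot axis, 120 mm from the wheel's axis, 40 mm above the table (the lever's hub ends 42 mm above the table); fixed
- brake (a joint): brake lever angle in rad: 0 released, 0.8 fully home against its stop block, where the lever points straight away from the wheel. It grows as the lever turns clockwise seen from above; light friction (1.5 N at the peg), stays where it is left
- pot: small clay jar half covered with porcelain shards, standing loose in the middle of the wheel, 74 mm across, 60 mm tall; origin at the centre of its underside
- cup: small blue cup 60 mm across, 50 mm tall, beyond the wheel between index post and brake (bystander; origin at its underside)
- paste_jar: white jar with steel cap, 56 mm across, 65 mm tall, to the right on the robot's side of the wheel (bystander; origin at its underside)
- brush: wooden brush 170 mm long lying on the table (bystander; origin at its underside)
- bowl: white bowl 110 mm across, 45 mm tall, on the left (bystander; origin at its underside)
- tile: terracotta tile 100 x 70 x 12 mm lying on the right (bystander; origin at its underside)
- spatula: spatula 200 mm long lying on the right (bystander; origin at its underside)
- clay_disc: clay disc 60 mm across, 22 mm thick, on the left (bystander; origin at its underside)
Things that resemble listed ones, but are neither listed nor needed, are in the scene too. Of the things like the pot, leave any that is turquoise or yellow; of the rest the smaller one is meant.

How it is judged (in metres and radians):
On the way, in this order (a step that is already met when the one before it is completed fails the run):
1. the long spoke points at the index nose and the wheel rests (y of index_nose in the frame of spoke_tip between -0.012 and 0.012 m and x of index_nose in the frame of spoke_tip above 0 m and velocity of joint wheel between -0.1 and 0.1 rad/s), for 0.3 s.
2. the brake lever is home (value of joint brake above 0.74 rad), for 0.2 s.
At the end, for the whole second after the job is handed in: the line of the long spoke passes within 12 mm of the index nose's tip, on the spoke's own side, with the wheel at rest; the brake lever is within 0.06 rad of its stop; the jar stands upright on the wheel within 20 mm of its axis (all of step 1 and value of joint brake above 0.74 rad and horizontal distance between pot and hub below 0.02 m and angle between pot's own z axis and vertical below 0.1 rad and height (world z) of pot between 0.085 and 0.095 m); the robot touches nothing.
It fails at once if the jar is touched, lifted or tipped (contact force between any of the fingers, the arm and pot above 1 N or height (world z) of pot above 0.105 m or angle between pot's own z axis and vertical above 0.25 rad).
It fails at once if the wheel or brake is pinched or pushed hard (over 35 N) (contact force between the fingers and wheel above 35 N or contact force between the fingers and brake above 35 N).
It fails at once if a bystander is moved more than 20 mm (distance of any of cup, paste_jar, brush, bowl, tile, spatula, clay_disc from where it was at the start of the episode above 0.02 m).
It also fails if it takes over 58 s, if anything falls off the work surface, if the arm or the gripper's body presses on something with over 40 N, if the wrist force passes 120 N, or if a joint passes its speed limit or range.

ROBOT

A 6-joint arm with a two-finger parallel gripper is mounted at the origin on the work surface. World frame = base frame: x ahead of the robot, y to its left, z up, the work surface at z = 0. Lengths are in mm, angles in rad, forces in N, time in s.
With the tool pointing down it reaches from about 200 to 875 mm from the base axis. Payload 3.4 kg.
Tool frame: the origin (TCP) lies midway between the tips of the shut fingers; the grasp point (between the pads) lies 19 mm behind it; y points along the fingers, x is the direction in which the jaws open and shut, and the axes are right-handed (so a half turn about y gives the same grasp; the last joint's range is limited). The gripper opens to 94 mm and grips with 3 to 60 N. Pads are 16 mm wide; open, the fingers measure 119 mm over their backs; the gripper's body (75 mm by 177 mm) begins 78 mm behind the grasp point.
Start: joints at [1.125, 0.276, 1.505, -0, 1.361, -0.121], TCP at [183.512, 544.967, 205.493] pointing down, gripper open.
Joint ranges: [-2.89, 2.89], [-0.75, 2.08], [0.22, 2.7], [-1.18, 4.32], [0.11, 2.71], [-2.7, 2.7]. Speed limits (rad/s): [2.57, 2.57, 3.14, 3.14, 3.14, 3.14].

INTERFACE

Orientations are given as a 3x3 rotation matrix whose columns are the frame's x, y, z axes.
In Python, from station import ctrl, optics gives the robot as it stands.
- The arm moves only by the shell command python3 -m pendant 'ROWS' [FORCE]. ROWS is JSON, a list that holds one entry, the list of rows, each a list of 7 numbers: the gripper's target within -1 to 1 (fully open at 1, half-way at 0, shut at -1), then the shift along the tool's x, y, z normalised to -1 to 1, where 1 is 0.4 m, then the turn, a rotation vector about the tool's x, y, z normalised to -1 to 1, where 1 is pi/2 rad. In form: [[[grip, dx, dy, dz, ax, ay, az], ...]]. A call has 1 to 12 rows; each row shifts and turns the commanded pose from where the row before left it, along the tool's axes as they then stand; what a row does not reach is not made up. A row lasts 1/10 s, in which the tool goes at most 50 mm and 8.59 degrees, less where a joint would pass 70% of its speed; a pose out of reach is approached as far as the arm can. A call with a number of a shift or a turn outside -1 to 1 is refused whole. A call with a gripper value outside its range is refused whole. The fingers move at their own pace and stop on an object; FORCE is the grip in N (left out, the last holds). Time passes only in rows, so rows that do not move let the fingers close. It gives the time, the measured TCP pose, the force and the opening at its end, in the units of the state.
- ctrl.get_state(): the state, without advancing time (a new reading comes with each control period).
- optics.snapshot(name): name is "side" or "top" or "wrist"; returns a dict with "pixels" (384x512x3 uint8, red, green, blue), "z_map" (384x512 float32, mm along the optical axis (not along the pixel's ray), 0 where there is no reading), "mtx" (3x3 intrinsics, pixels), "rvec" (rotation vector, rad) and "tvec" (3), from world to camera coordinates, as OpenCV has them; the wrist camera has in their place "T_tool_cam" (4x4, takes a point from camera to tool coordinates, whose origin is the TCP and whose axes are the tool frame's). Camera axes: x right, y down, z forward; pixel columns grow to the right and rows downward; lengths in mm; the calibration is good to about 2 mm. A picture is of the moment at which its call begins: read the wrist's pose just before it.
- ctrl.hand_in(): hands the job in, once; it reports no verdict.
The state is a dict: "time": time; "joints": joint angles; "joint_velocities": joint speeds; "joint_torque": joint torques, N m; "ee_pos": TCP position; "ee_rot": TCP orientation; "contact_force": force on the tool from outside, world axes, zero at the start; "wrist_torque": the same for the moment, N m; "gripper_width": finger opening in mm.
Only numpy, scipy, OpenCV 4.12 (cv2) and the standard library are available. Lean on these libraries where they do the work, as an engineer would, in place of code of your own. Each camera call takes 0.05 s, during which the arm holds its last target.

## Working session

There is one attempt and no reset: what is moved stays moved. The work goes in short steps, Python scripts to look and compute and a shell command to move; the robot and the scene stay as the last step left them, time stands still between calls to the robot, and variables do not carry over. Pictures are saved under pics/ and viewed, and the job is handed in when it is done.

```bash
ls; mkdir -p pics; cat > h.py <<'E'
import numpy as np, cv2
from station import ctrl, optics
def snap(name,fn):
    s=optics.snapshot(name); cv2.imwrite('pics/'+fn,s['pixels'][:,:,::-1]); np.savez('pics/'+fn+'.npz',**s); return s
def world(s,u,v,z=None,d=None):
    R,_=cv2.Rodrigues(np.array(s['rvec'],float)); t=np.array(s['tvec'],float).reshape(3); K=np.array(s['mtx'])
    r=np.linalg.inv(K)@np.array([u,v,1.]); c=-R.T@t
    if d is not None: return R.T@(r*d-t)
    w=R.T@r; return c+w*(z-c[2])/w[2]
def cloud(s):
    R,_=cv2.Rodrigues(np.array(s['rvec'],float)); t=np.array(s['tvec'],float).reshape(3); K=np.array(s['mtx'])
    h,w=s['z_map'].shape; u,v=np.meshgrid(np.arange(w),np.arange(h))
    d=s['z_map'].astype(float); p=np.stack([(u-K[0,2])/K[0,0]*d,(v-K[1,2])/K[1,1]*d,d],-1)
    return (p-t)@R
E
python3 - <<'E'
from h import *
st=ctrl.get_state(); print(st['time'],st['ee_pos'],st['ee_rot'],st['gripper_width'])
for n in('top','side'): s=snap(n,n+'1.png'); print(s['mtx'],s['rvec'],s['tvec'])
E
```

```text
pics
0.0 [183.24447746 544.41041512 204.64397892] [[ 3.19088831e-01 -7.56416569e-04 -9.47724509e-01]
 [ 9.47723193e-01 -1.59331485e-03  3.19089659e-01]
 [-1.75138824e-03 -9.99998445e-01  2.08464553e-04]] 93.87166313338498
[[403.40216939   0.         249.85229991]
 [  0.         403.40216939 189.46518997]
 [  0.           0.           1.        ]] [ 2.17108379 -2.12190342  0.15437463] [ -37.66113701  547.48793285 1233.31260438]
[[377.98904894   0.         259.22535616]
 [  0.         377.98904894 191.56032624]
 [  0.           0.           1.        ]] [ 2.16620167 -0.82448023  0.36956597] [-392.06586907  296.54571212 1013.68786165]
```

View pics/top1.png

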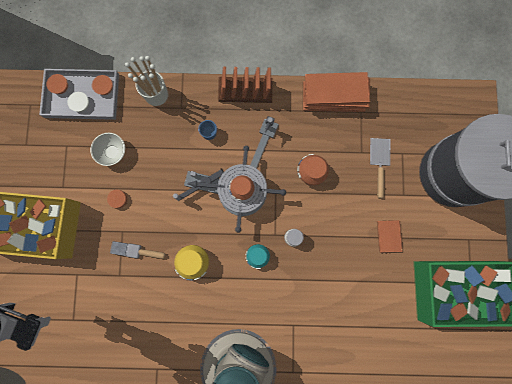

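View pics/side1.png

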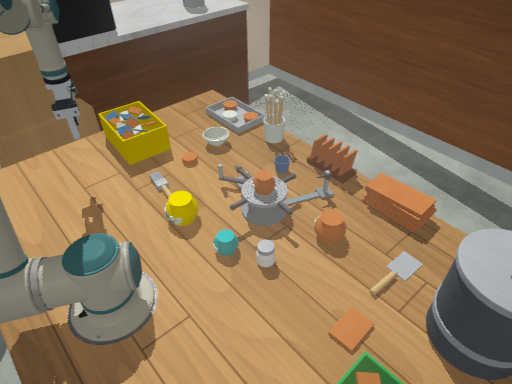

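The top view has the wheel at about (241,188), with what may be the index post at (268,125) and the brake at (195,182). I'll zoom in to tell them apart.

```bash
python3 - <<'E'
import cv2
a=cv2.imread('pics/top1.png')[105:245,160:330]; cv2.imwrite('pics/topz.png',cv2.resize(a,None,fx=4.5,fy=4.2,interpolation=cv2.INTER_CUBIC))
a=cv2.imread('pics/side1.png')[140:235,200:350]; cv2.imwrite('pics/sidez.png',cv2.resize(a,None,fx=5,fy=5,interpolation=cv2.INTER_CUBIC))
E
```

```text
(no output)
```

View pics/topz.png

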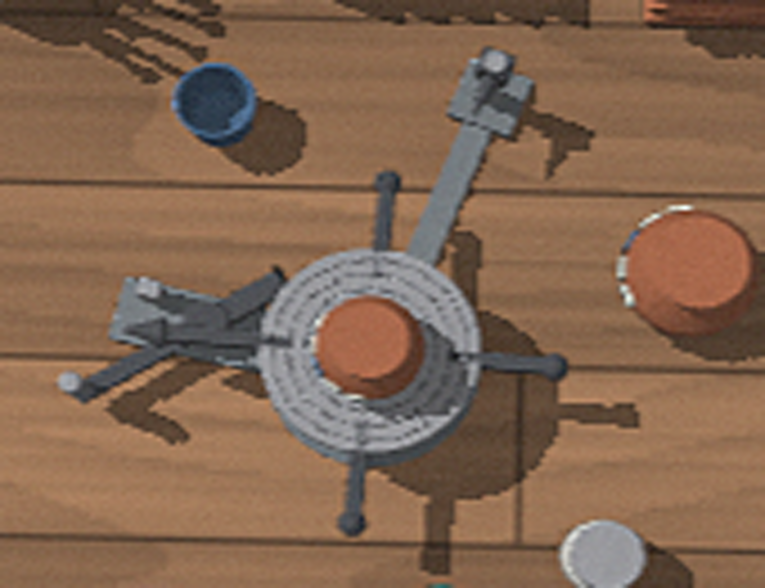

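View pics/sidez.png

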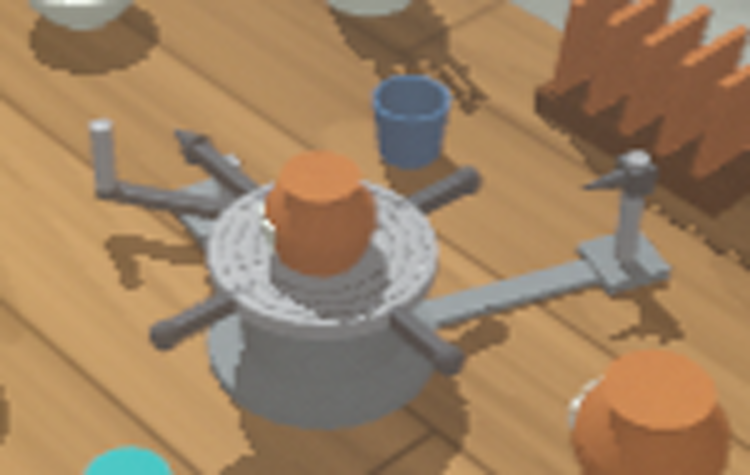

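```bash
cat > m.py <<'E'
from h import *
def load(fn): return dict(np.load('pics/'+fn+'.npz'))
E
python3 - <<'E'
from m import *
s=load('top1.png'); P=cloud(s)
# disc top: z ~90 points
m=(abs(P[...,2]-90)<4)&(s['z_map']>0)
u=np.where(m); sel=[(a,b) for a,b in zip(*u) if 205<b<285 and 150<a<230]
q=np.array([P[a,b] for a,b in sel]); print(len(q),q.mean(0))
msk=np.zeros(m.shape,np.uint8)
for a,b in sel: msk[a,b]=255
msk=cv2.morphologyEx(msk,cv2.MORPH_OPEN,np.ones((7,7)))
c=max(cv2.findContours(msk,0,2)[0],key=cv2.contourArea); h=cv2.convexHull(c)[:,0]
(ec,ax,an)=cv2.fitEllipse(h); print(ec,ax); hub=world(s,*ec,z=90); print('hub',hub, 'diam',ax[0]/403.4*s['z_map'][int(ec[1]),int(ec[0])])
f=lambda x,y:(160+x/4.5-.4,105+y/4.2-.4)
for n,x,y,z in [('tip',128,333,83),('ballS',352,523,83),('ballE',556,367,83),('ballN',387,182,83),('peg',70,382,90),('posttop',496,62,98),('nose',478,108,83),('stop',146,288,50),('cup',215,105,50),('paste',603,550,65),('potTop',370,347,150),('decoy',690,265,100)]:
    p=f(x,y); w=world(s,*p,z=z); d=s['z_map'][int(round(p[1])),int(round(p[0]))]
    print(n,np.round(p,1),w.round(1),'depthpt',world(s,*p,d=d).round(1),'r',round(np.hypot(*(w-hub)[:2]),1),'ang',round(np.degrees(np.arctan2(*(w-hub)[1::-1])),1))
E
```

```text
1471 [543.00361992  -1.612417    89.76562502]
(225.92564392089844, 197.25172424316406) (9.606311798095703, 13.539717674255371)
hub [515.47230635  46.48774689  90.        ] diam 29.04255
tip [188.  183.9] [554.8 163.8  83. ] depthpt [555.1 164.1  81. ] r 123.7 ang 71.5
ballS [237.8 229.1] [420.8   8.2  83. ] depthpt [420.4   8.   90.5] r 102.2 ang -158.0
ballE [283.2 192. ] [ 536.5 -126.7   83. ] depthpt [ 536.2 -126.6   84.9] r 174.5 ang -83.1
ballN [245.6 147.9] [671.3  -9.1  83. ] depthpt [669.   -9.2  92.1] r 165.5 ang -19.6
peg [175.2 195.6] [517.1 200.   90. ] depthpt [517.3 200.3  88.6] r 153.5 ang 89.4
posttop [269.8 119.4] [759.7 -81.9  98. ] depthpt [760.4 -82.   95.8] r 275.9 ang -27.7
nose [265.8 130.3] [729.  -70.6  83. ] depthpt [729.1 -70.7  82.7] r 243.6 ang -28.7
stop [192.  173.2] [594.3 157.9  50. ] depthpt [595.4 158.8  44.1] r 136.5 ang 54.7
cup [207.4 129.6] [736.9 115.   50. ] depthpt [748.9 119.6   9.6] r 231.8 ang 17.2
paste [293.6 235.6] [ 406.  -161.4   65. ] depthpt [ 406.1 -161.9   60.4] r 235.0 ang -117.8
potTop [241.8 187.2] [538.2  -2.  150. ] depthpt [538.   -2.1 151.4] r 53.6 ang -64.9
decoy [312.9 167.7] [ 610.4 -214.7  100. ] depthpt [ 615.  -218.2   77.4] r 277.9 ang -70.0
```

Midpoint of opposite balls gives the hub at about (546, 0) and the wheel at about 86°. The index post is at about −21°, and the brake is released. I'll refine this with masks, then check obstacle heights along the travel path.

```bash
python3 - <<'E'
from m import *
s=load('top1.png'); P=cloud(s); img=s['pixels'].astype(int)
z=P[...,2]
# ring: grey disc top
m=((z>84)&(z<96)).astype(np.uint8); n,l,st,c=cv2.connectedComponentsWithStats(cv2.morphologyEx(m,cv2.MORPH_OPEN,np.ones((5,5))))
for i in range(1,n):
  if st[i,4]>100: print(i,st[i],c[i].round(1))
i=max((i for i in range(1,n) if 220<c[i][0]<260 and 170<c[i][1]<205),key=lambda i:st[i,4])
h=cv2.convexHull(np.argwhere(l==i)[:,::-1].astype(np.int32))[:,0]
ws=np.array([world(s,*p,z=90)[:2] for p in h]).astype(np.float32); print('disc circle',cv2.fitEllipse(ws))
# obstacles heights in strip on path
a=np.array([183,545.]);b=np.array([447,-24.]);d=(b-a)/np.linalg.norm(b-a);q=P[...,:2]-a
t=q@d; o=abs(q@np.array([-d[1],d[0]]))
for k in range(80,640,40):
  k1=(o<110)&(t>k)&(t<k+40)&(s['z_map']>0); print(k,z[k1].max().round(0) if k1.any() else None,end=' ')
E
```

```text
1 [ 217  164   49   49 1271] [241.5 188.4]
disc circle ((545.0476684570312, 0.3554980754852295), (148.2432861328125, 148.8245391845703), 99.70816802978516)
80 345.0 120 632.0 160 648.0 200 25.0 240 24.0 280 24.0 320 23.0 360 91.0 400 92.0 440 91.0 480 8.0 520 8.0 560 96.0 600 154.0
```

```bash
python3 -m pendant '[[[-1,0,0,0,0,0,0],[-1,-0.0712,0,-0.0675,0,0,0],[-1,-0.0712,0,-0.0675,0,0,0],[-1,-0.0712,0,-0.0675,0,0,0],[-1,-0.0712,0,-0.0675,0,0,0],[-1,-0.0712,0,-0.0675,0,0,0],[-1,-0.0712,0,-0.0675,0,0,0],[-1,-0.0712,0,-0.0675,0,0,0],[-1,-0.0712,0,-0.0675,0,0,0]]]'
```

```text
time: 1.0
ee_pos: [315.8, 258.6, 205.5]
ee_rot: [[0.319, 0.0, -0.948], [0.948, 0.0, 0.319], [0.0, -1.0, -0.0]]
contact_force: [0.8, -0.1, -1.0]
gripper_width: 25.3
```

The disc circle fit gives the hub at (545, 0.4) with a 148.5 mm diameter, which agrees. The path is clear.

```bash
python3 -m pendant '[[[-1,-0.0712,0,-0.0675,0,0,0],[-1,-0.0712,0,-0.0675,0,0,0],[-1,-0.0712,0,-0.0675,0,0,0],[-1,-0.0712,0,-0.0675,0,0,0],[-1,-0.0712,0,-0.0675,0,0,0],[-1,-0.0712,0,-0.0675,0,0,0],[-1,-0.0712,0,-0.0675,0,0,0],[-1,-0.0712,0,-0.0675,0,0,0],[-1,0,0,0,0,-0.0817,0],[-1,0,0,0,0,-0.0817,0],[-1,0,0,0,0,0,0]]]'
python3 - <<'E'
from h import *
print(ctrl.get_state()['gripper_width']); snap('wrist','w1.png'); snap('top','top2.png'); print(ctrl.get_state()['ee_pos'])
E
```

```text
time: 2.1
ee_pos: [447.4, -25.2, 205.2]
ee_rot: [[0.069, -0.001, -0.998], [0.998, 0.0, 0.069], [0.0, -1.0, 0.001]]
contact_force: [-0.6, -0.2, -0.0]
gripper_width: 0.5
0.4765921555112793
[447.32584164 -24.6788612  205.34062264]
```

View pics/w1.png

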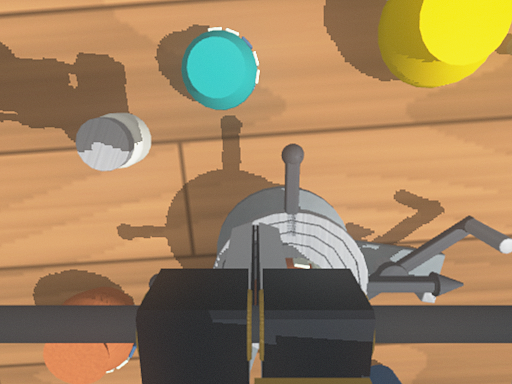

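The wrist view shows the short spoke's ball at (292,155), just to the +x side of the shut fingers, so the approach side is clear. Descending to z = 70 beside it.

```bash
python3 -m pendant '[[[-1,0,0.085,0,0,0,0],[-1,0,0.085,0,0,0,0],[-1,0,0.085,0,0,0,0],[-1,0,0.083,0,0,0,0],[-1,0,0,0,0,0,0]]]'
python3 -m pendant '[[[-1,0.01,0,0,0,0,0],[-1,0.01,0,0,0,0,0],[-1,0.01,0,0,0,0,0],[-1,0,0,0,0,0,0]]]'
```

```text
time: 2.7
ee_pos: [443.8, -23.6, 67.1]
ee_rot: [[0.069, -0.009, -0.998], [0.998, 0.002, 0.069], [0.001, -1.0, 0.009]]
contact_force: [-0.8, 0.4, 0.7]
gripper_width: 0.5
time: 3.1
ee_pos: [449.3, -12.3, 71.6]
ee_rot: [[0.067, 0.003, -0.998], [0.998, -0.0, 0.067], [-0.0, -1.0, -0.003]]
contact_force: [-0.0, -0.8, 0.3]
gripper_width: 0.5
```

```bash
python3 -m pendant '[[[-1,0.01276,0,0.0021,0,0.03333,0],[-1,0.01276,0,0.0021,0,0.03333,0],[-1,0.01276,0,0.0021,0,0.03333,0],[-1,0.01276,0,0.0021,0,0.03333,0],[-1,0.01276,0,0.0021,0,0.03333,0],[-1,0.01276,0,0.0021,0,0.03333,0],[-1,0.01276,0,0.0021,0,0.03333,0],[-1,0.01276,0,0.0021,0,0.03333,0]]]'
python3 - <<'E'
from h import *
snap('top','top3.png')
import cv2
a=cv2.imread('pics/top3.png')[105:245,160:330]; cv2.imwrite('pics/top3z.png',cv2.resize(a,None,fx=4.5,fy=4.2,interpolation=cv2.INTER_CUBIC))
E
```

```text
time: 3.9
ee_pos: [452.4, 27.8, 71.2]
ee_rot: [[0.469, 0.001, -0.883], [0.883, -0.001, 0.469], [-0.0, -1.0, -0.002]]
contact_force: [-0.8, -1.9, 0.9]
gripper_width: 0.6
```

View pics/top3z.png

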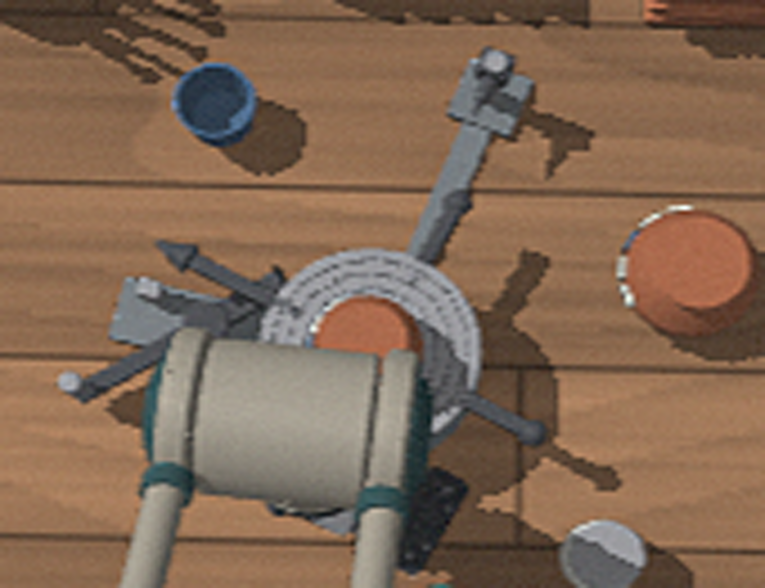

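The wheel turns as planned, with the long spoke now upper left and the jar undisturbed. Contact force is about 2 N. Carrying on.

```bash
python3 -m pendant '[[[-1,0.01276,0,0.0021,0,0.03333,0],[-1,0.01276,0,0.0021,0,0.03333,0],[-1,0.01276,0,0.0021,0,0.03333,0],[-1,0.01276,0,0.0021,0,0.03333,0],[-1,0.01276,0,0.0021,0,0.03333,0],[-1,0.01276,0,0.0021,0,0.03333,0],[-1,0.01276,0,0.0021,0,0.03333,0],[-1,0.01276,0,0.0021,0,0.03333,0],[-1,0.01276,0,0.0021,0,0.03333,0],[-1,0.01276,0,0.0021,0,0.03333,0],[-1,0.01276,0,0.0021,0,0.03333,0],[-1,0.01276,0,0.0021,0,0.03333,0]]]'
python3 - <<'E'
from h import *
s=ctrl.get_state(); hub=np.array([545.5,0]); d=s['ee_pos'][:2]-hub; R=s['ee_rot']
x=np.array(R)[:2,0]; z=np.array(R)[:2,2]; print(d@x,d@z,np.degrees(np.arctan2(x[1],x[0])),s['joints'])
E
```

```text
time: 5.15
ee_pos: [486.8, 77.7, 70.8]
ee_rot: [[0.898, -0.0, -0.439], [0.439, -0.001, 0.898], [-0.001, -1.0, -0.001]]
contact_force: [-1.6, -1.7, 0.5]
gripper_width: 0.2
-18.567167806937512 95.57921861797789 26.05881691355758 [ 1.78468499e-02  2.72977564e-01  1.88017873e+00 -1.20777847e-03
  9.88677392e-01 -4.36301414e-01]
```

```bash
python3 -m pendant '[[[-1,0.01276,0,0.0021,0,0.03333,0],[-1,0.01276,0,0.0021,0,0.03333,0],[-1,0.01276,0,0.0021,0,0.03333,0],[-1,0.01276,0,0.0021,0,0.03333,0],[-1,0.01276,0,0.0021,0,0.03333,0],[-1,0.01276,0,0.0021,0,0.03333,0],[-1,0.01276,0,0.0021,0,0.03333,0],[-1,0.01276,0,0.0021,0,0.03333,0],[-1,0.01276,0,0.0021,0,0.03333,0],[-1,0.00851,0,0.0014,0,0.02222,0],[-1,0.00425,0,0.0008,0,0.0111,0],[-1,0,0,0,0,0,0]]]'
python3 - <<'E'
from h import *
s=ctrl.get_state(); hub=np.array([545.5,0]); d=s['ee_pos'][:2]-hub; R=s['ee_rot']
x=np.array(R)[:2,0]; z=np.array(R)[:2,2]; print(d@x,d@z,np.degrees(np.arctan2(x[1],x[0])),s['joints'])
snap('top','top4.png')
import cv2
a=cv2.imread('pics/top4.png')[105:245,160:330]; cv2.imwrite('pics/top4z.png',cv2.resize(a,None,fx=4.5,fy=4.2,interpolation=cv2.INTER_CUBIC))
E
```

```text
time: 6.35
ee_pos: [534.4, 97.1, 70.5]
ee_rot: [[0.998, -0.0, 0.067], [-0.067, -0.0, 0.998], [-0.0, -1.0, -0.0]]
contact_force: [-0.7, -0.5, 0.8]
gripper_width: 0.2
-17.610698247937993 96.15821737650475 -3.857729016612525 [ 5.16957087e-02  3.39577682e-01  1.77550527e+00 -5.50730078e-05
  1.02655271e+00  1.19054297e-01]
```

View pics/top4z.png

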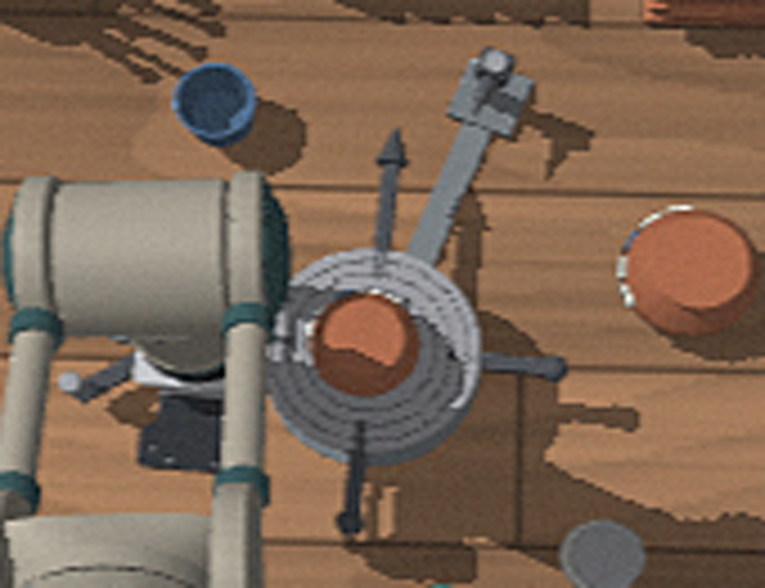

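The long spoke, with its tip near zoom (393,130), is at about −4°. The nose is near zoom (470,110). Measuring both precisely.

```bash
cat > ang.py <<'E'
import sys
from m import *
hub=np.array([545.3,0.2])
s=load(sys.argv[1])
P=cloud(s); d=P[...,:2]-hub; r=np.hypot(*np.moveaxis(d,-1,0)); a=np.degrees(np.arctan2(d[...,1],d[...,0])); z=P[...,2]
dark=s['pixels'].max(2)<125
def report(n,lo,hi,r0,r1,z0=76,z1=100):
    k=(a>lo)&(a<hi)&(r>r0)&(r<r1)&(z>z0)&(z<z1)&(s['z_map']>0)
    if k.sum()<3: print(n,'none'); return
    q=d[k]; v=q.mean(0); print(n,k.sum(),'centroid ang',np.degrees(np.arctan2(v[1],v[0])).round(2),'rmax',r[k].max().round(1),'zmean',z[k].mean().round(1))
report('E spoke',-130,-75,84,140)
report('S spoke',145,-0+215,84,140)
report('long',-45,20,84,172)
report('post+nose',-40,-5,182,245)
report('post',-40,-5,215,245,85,110)
report('nose',-40,-5,182,215,70)
report('beam',-40,-5,110,200,2,30)
E
python3 ang.py top4.png
```

```text
E spoke 78 centroid ang -95.07 rmax 133.3 zmean 88.7
S spoke 79 centroid ang 175.33 rmax 134.1 zmean 89.2
long 104 centroid ang -4.67 rmax 167.4 zmean 89.2
post+nose 80 centroid ang -20.73 rmax 240.3 zmean 91.3
post 56 centroid ang -20.68 rmax 240.3 zmean 95.0
nose 21 centroid ang -20.58 rmax 214.7 zmean 85.7
beam 287 centroid ang -21.78 rmax 199.7 zmean 5.1
```

```bash
python3 -m pendant '[[[-1,0.0085,0,0.00147,0,0.0222,0],[-1,0.0085,0,0.00147,0,0.0222,0],[-1,0.0085,0,0.00147,0,0.0222,0],[-1,0.0085,0,0.00147,0,0.0222,0],[-1,0.0085,0,0.00147,0,0.0222,0],[-1,0.0085,0,0.00147,0,0.0222,0],[-1,0.00425,0,0.00078,0,0.0111,0],[-1,0.00425,0,0.00078,0,0.0111,0],[-1,0,0,0,0,0,0],[-1,0,0,0,0,0,0]]]'
python3 - <<'E'
from h import *
snap('top','top5.png')
E
python3 ang.py top5.png
```

```text
time: 7.4
ee_pos: [558.6, 97.3, 70.3]
ee_rot: [[0.952, 0.0, 0.307], [-0.307, 0.0, 0.952], [0.0, -1.0, 0.0]]
contact_force: [-1.5, -0.5, -0.7]
gripper_width: 0.3
E spoke 78 centroid ang -109.25 rmax 133.4 zmean 89.3
S spoke 79 centroid ang 161.23 rmax 133.5 zmean 88.8
long 108 centroid ang -18.88 rmax 166.2 zmean 88.9
post+nose 79 centroid ang -20.72 rmax 239.3 zmean 90.8
post 58 centroid ang -20.68 rmax 239.3 zmean 94.0
nose 19 centroid ang -20.69 rmax 214.0 zmean 85.8
beam 243 centroid ang -23.06 rmax 199.3 zmean 4.6
```

Two degrees to go.

```bash
python3 -m pendant '[[[-1,0.0038,0,0.0007,0,0.01,0],[-1,0.0038,0,0.0007,0,0.01,0],[-1,0,0,0,0,0,0],[-1,0,0,0,0,0,0],[-1,0,0,0,0,0,0],[-1,0,0,0,0,0,0]]]'
python3 - <<'E'
from h import *
snap('top','top6.png')
a=cv2.imread('pics/top6.png')[105:245,160:330]; cv2.imwrite('pics/top6z.png',cv2.resize(a,None,fx=4.5,fy=4.2,interpolation=cv2.INTER_CUBIC))
E
python3 ang.py top6.png
```

```text
time: 8.05
ee_pos: [561.9, 96.8, 70.3]
ee_rot: [[0.942, 0.001, 0.337], [-0.337, 0.0, 0.942], [0.001, -1.0, 0.0]]
contact_force: [-1.0, 0.5, -0.7]
gripper_width: 0.3
E spoke 76 centroid ang -111.2 rmax 133.0 zmean 89.3
S spoke 80 centroid ang 159.23 rmax 134.5 zmean 88.8
long 112 centroid ang -20.98 rmax 166.1 zmean 89.1
post+nose 81 centroid ang -20.74 rmax 239.6 zmean 90.7
post 57 centroid ang -20.63 rmax 239.6 zmean 94.0
nose 20 centroid ang -20.75 rmax 214.6 zmean 85.9
beam 204 centroid ang -22.5 rmax 198.9 zmean 4.6
```

View pics/top6z.png

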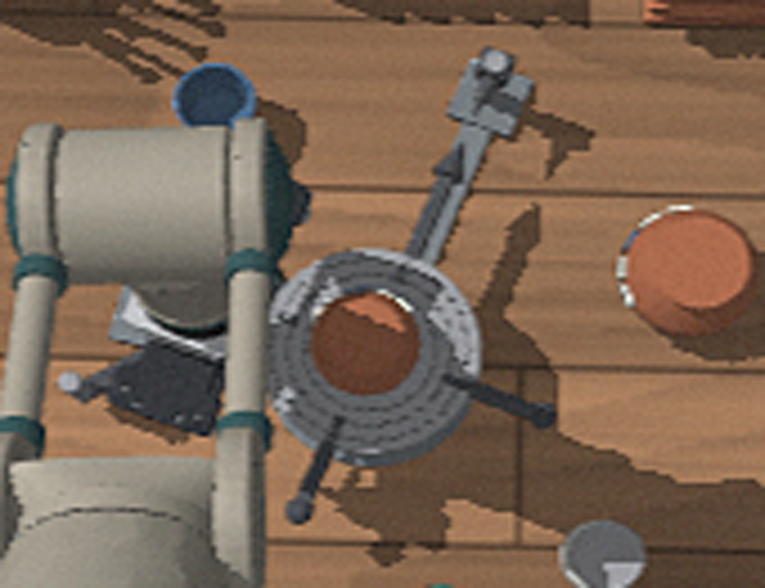

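The spoke is at −21.0° and the nose at −20.7°, about 1 mm off at the tip, so it's aligned. Backing off, rising and going behind the brake peg.

```bash
python3 -m pendant '[[[-1,-0.0125,0,0,0,0,0],[-1,-0.0125,0,0,0,0,0],[-1,-0.0125,0,0,0,0,0],[-1,0,-0.1,0,0,0,0],[-1,0,-0.1,0,0,0,0],[-1,-0.0666,0,0.048,0,0,0],[-1,-0.0666,0,0.048,0,0,0],[-1,-0.0666,0,0.048,0,0,0]]]'
python3 -m pendant '[[[-1,0,0,0,0,-0.0843,0],[-1,0,0,0,0,-0.0843,0],[-1,0,0,0,0,-0.0843,0],[-1,0,0,0,0,-0.0843,0],[-1,0,0,0,0,-0.0843,0],[-1,0,0,0,0,-0.0843,0],[-1,0,0,0,0,-0.0843,0],[-1,0,0,0,0,0,0]]]'
python3 - <<'E'
from h import *
snap('top','top7.png'); st=ctrl.get_state(); snap('wrist','w7.png')
a=cv2.imread('pics/top7.png')[105:245,160:330]; cv2.imwrite('pics/top7z.png',cv2.resize(a,None,fx=4.5,fy=4.2,interpolation=cv2.INTER_CUBIC))
E
python3 ang.py top7.png
```

```text
time: 8.9
ee_pos: [490.9, 183.8, 150.9]
ee_rot: [[0.941, 0.001, 0.338], [-0.338, 0.001, 0.941], [0.001, -1.0, 0.001]]
contact_force: [-0.7, 0.0, 0.3]
gripper_width: 0.5
time: 9.7
ee_pos: [491.3, 183.1, 150.4]
ee_rot: [[0.835, 0.0, -0.551], [0.551, 0.0, 0.835], [0.0, -1.0, -0.0]]
contact_force: [-0.4, 0.4, -0.2]
gripper_width: 0.7
E spoke 77 centroid ang -111.3 rmax 132.9 zmean 90.2
S spoke 79 centroid ang 159.27 rmax 134.6 zmean 89.2
long 113 centroid ang -20.95 rmax 165.6 zmean 89.1
post+nose 77 centroid ang -20.64 rmax 240.1 zmean 90.7
post 57 centroid ang -20.64 rmax 240.1 zmean 94.5
nose 20 centroid ang -20.61 rmax 214.2 zmean 85.7
beam 202 centroid ang -23.31 rmax 199.7 zmean 4.7
```

View pics/w7.png

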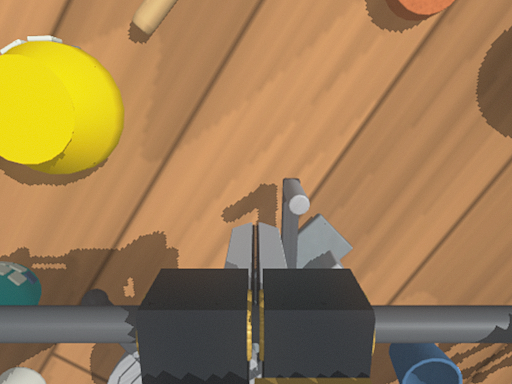

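View pics/top7z.png

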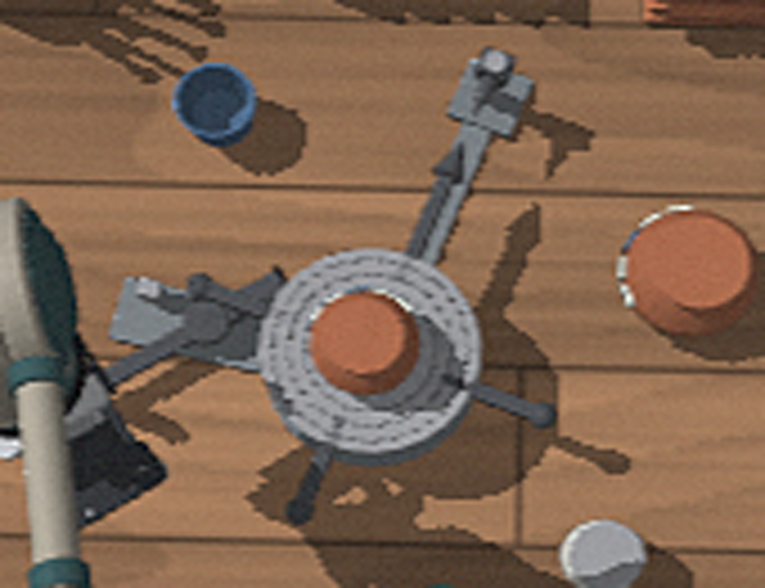

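The wrist view shows the peg at (298,204), on the +x side and clear of the fingertip. Lowering and checking the pivot.

```bash
python3 -m pendant '[[[-1,0,0.075,0,0,0,0],[-1,0,0.075,0,0,0,0],[-1,0,0.075,0,0,0,0],[-1,0,0,0,0,0,0],[-1,0,0,0,0,0,0]]]'
python3 - <<'E'
from m import *
s=load('top7.png'); print('pivot',world(s,205.8,181.3,z=42))
st=ctrl.get_state();R=np.array(st['ee_rot'])
for piv in ([571.6,117.3],):
  d=st['ee_pos'][:2]-np.array(piv); print(d@R[:2,0],d@R[:2,2])
E
```

```text
time: 10.3
ee_pos: [491.7, 183.0, 60.5]
ee_rot: [[0.835, -0.001, -0.55], [0.55, -0.0, 0.835], [-0.0, -1.0, 0.0]]
contact_force: [0.4, 1.0, -0.0]
gripper_width: 0.3
pivot [570.68482109 114.54211049  42.        ]
-30.598058897567725 98.84464062884274
```

```bash
python3 -m pendant '[[[-1,0.0085,0,0,0,0,0],[-1,0.0085,0,0,0,0,0],[-1,0.0085,0,0,0,0,0],[-1,0.01316,0,0.00234,0,0.03333,0],[-1,0.01316,0,0.00234,0,0.03333,0],[-1,0.01316,0,0.00234,0,0.03333,0],[-1,0.01316,0,0.00234,0,0.03333,0],[-1,0.01316,0,0.00234,0,0.03333,0],[-1,0.01316,0,0.00234,0,0.03333,0],[-1,0.01316,0,0.00234,0,0.03333,0],[-1,0.01316,0,0.00234,0,0.03333,0],[-1,0,0,0,0,0,0]]]'
python3 - <<'E'
from h import *
st=ctrl.get_state();R=np.array(st['ee_rot']); d=st['ee_pos'][:2]-np.array([571.6,117.3]); print(d@R[:2,0],d@R[:2,2],np.degrees(np.arctan2(R[1,0],R[0,0])))
s=snap('side','side8.png'); a=cv2.imread('pics/side8.png')[120:235,180:350]; cv2.imwrite('pics/side8z.png',cv2.resize(a,None,fx=4.5,fy=4.5,interpolation=cv2.INTER_CUBIC))
E
```

```text
time: 11.5
ee_pos: [536.6, 212.0, 60.7]
ee_rot: [[0.986, 0.001, -0.164], [0.164, 0.0, 0.986], [0.001, -1.0, 0.0]]
contact_force: [0.0, -0.7, 0.5]
gripper_width: 0.0
-18.995409025978493 99.16433821053884 9.438987099465331
```

View pics/side8z.png

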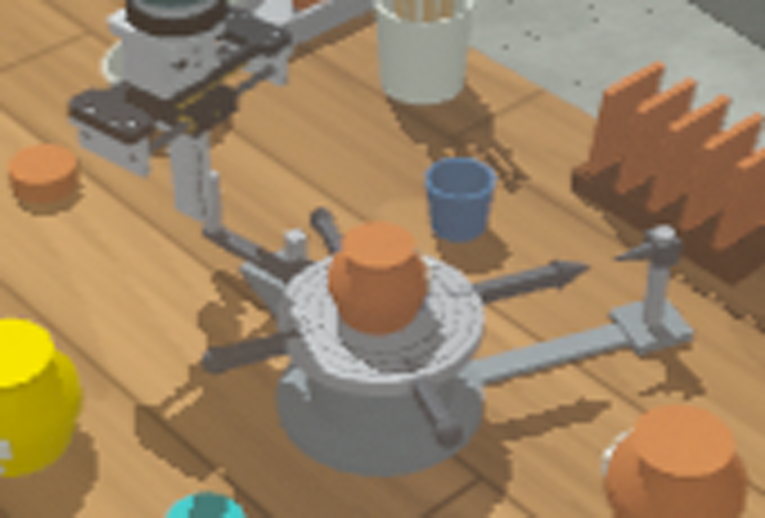

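The peg rides in front of the finger and the lever is about half way. Continuing, then creeping in with force checks.

```bash
python3 -m pendant '[[[-1,0.01316,0,0.00234,0,0.03333,0],[-1,0.01316,0,0.00234,0,0.03333,0],[-1,0.01316,0,0.00234,0,0.03333,0],[-1,0.01316,0,0.00234,0,0.03333,0],[-1,0.00878,0,0.0016,0,0.0222,0],[-1,0.00878,0,0.0016,0,0.0222,0],[-1,0.00439,0,0.0008,0,0.0111,0],[-1,0,0,0,0,0,0]]]'
python3 -m pendant '[[[-1,0.00439,0,0.0008,0,0.0111,0],[-1,0,0,0,0,0,0]]]'
python3 - <<'E'
from h import *
snap('side','side9.png'); snap('top','top9.png')
E
python3 -m pendant '[[[-1,0.00439,0,0.0008,0,0.0111,0],[-1,0,0,0,0,0,0]]]'
```

```text
time: 12.35
ee_pos: [565.2, 218.2, 60.4]
ee_rot: [[0.991, 0.0, 0.131], [-0.131, 0.0, 0.991], [0.0, -1.0, 0.0]]
contact_force: [-0.9, -0.1, -0.2]
gripper_width: 0.7
time: 12.55
ee_pos: [567.0, 218.4, 60.4]
ee_rot: [[0.989, 0.0, 0.149], [-0.149, 0.0, 0.989], [0.0, -1.0, 0.0]]
contact_force: [-1.3, 0.3, 1.2]
gripper_width: 0.8
time: 12.85
ee_pos: [569.1, 218.4, 60.3]
ee_rot: [[0.986, 0.0, 0.167], [-0.167, 0.0, 0.986], [0.0, -1.0, 0.0]]
contact_force: [-0.8, -0.3, 0.2]
gripper_width: 0.7
```

```bash
python3 -m pendant '[[[-1,0.003,0,0,0,0.006,0],[-1,0,0,0,0,0,0]]]'|grep -E "force|ee_pos"
python3 -m pendant '[[[-1,0.003,0,0,0,0.006,0],[-1,0,0,0,0,0,0]]]'|grep -E "force|ee_pos"
python3 -m pendant '[[[-1,0.0025,0,0,0,0.006,0],[-1,0,0,0,0,0,0]]]'|grep -E "force|ee_pos"
```

```text
ee_pos: [570.3, 218.4, 60.3]
contact_force: [-0.8, -0.5, 1.6]
ee_pos: [571.5, 218.3, 60.3]
contact_force: [-0.8, 0.4, 0.5]
ee_pos: [572.2, 218.0, 60.3]
contact_force: [-1.6, 1.3, -0.0]
```

```bash
python3 -m pendant '[[[-1,0.0025,0,0,0,0,0],[-1,0,0,0,0,0,0]]]'|grep -E "force|ee_pos"
```

```text
ee_pos: [572.2, 218.0, 60.2]
contact_force: [-3.8, 2.8, 1.5]
```

The finger has stopped moving and the force is rising, so it has met the stop. I'll look now, then back off.

```bash
python3 -m pendant '[[[-1,0.0015,0,0,0,0,0],[-1,0,0,0,0,0,0]]]'|grep -E "force|ee_pos"
python3 -m pendant '[[[-1,-0.015,0,0,0,0,0],[-1,-0.03,0,0,0,0,0],[-1,-0.03,0,0,0,0,0],[-1,0,-0.1,0,0,0,0],[-1,0,-0.1,0,0,0,0],[-1,0,-0.1,0,0,0,0],[-1,-0.1,0,0.07,0,0,0],[-1,-0.1,0,0.07,0,0,0],[-1,-0.1,0,0.07,0,0,0],[-1,0,0,0,0,0,0]]]'
python3 - <<'E'
from h import *
for n in('top','side'): snap(n,n+'10.png')
a=cv2.imread('pics/top10.png')[105:245,160:330]; a=cv2.resize(a,None,fx=4.5,fy=4.2,interpolation=cv2.INTER_CUBIC); cv2.imwrite('pics/top10z.png',a)
s=dict(np.load('pics/top10.png.npz')); P=cloud(s); hub=np.array([545.3,.2])
d=P[...,:2]-hub; r=np.hypot(d[...,0],d[...,1]); k=(r>195)&(r<240)&(P[...,2]>80)&(P[...,2]<100)&(P[...,1]>150)
q=P[k].mean(0); print('peg',k.sum(),q)
for piv in ([571.6,117.3],[570.7,114.5]):
  piv=np.array(piv); l=q[:2]-piv; u=piv-hub; print(np.hypot(*l),'brake',.8-(np.arctan2(l[1],l[0])-np.arctan2(u[1],u[0])))
k=(P[...,2]>140)&(r<60)&(P[...,2]<170); print('pot top',P[k].mean(0)-np.r_[hub,0])
E
python3 ang.py top10.png
```

```text
ee_pos: [572.3, 218.0, 60.2]
contact_force: [-4.4, 3.2, 2.5]
time: 14.85
ee_pos: [437.9, 332.1, 180.6]
ee_rot: [[0.982, -0.002, 0.188], [-0.188, 0.002, 0.982], [-0.002, -1.0, 0.001]]
contact_force: [0.9, -0.2, 0.3]
gripper_width: 0.8
peg 24 [592.47632968 214.43762939  88.86180935]
99.35562482148724 brake 0.7907665568887459
102.28263929745238 brake 0.795876664454636
pot top [  0.36263605   2.75539792 149.30631867]
E spoke 77 centroid ang -111.24 rmax 132.8 zmean 89.3
S spoke 79 centroid ang 159.21 rmax 134.5 zmean 89.0
long 113 centroid ang -20.96 rmax 165.7 zmean 89.5
post+nose 81 centroid ang -20.61 rmax 240.2 zmean 90.5
post 56 centroid ang -20.6 rmax 240.2 zmean 93.6
nose 20 centroid ang -20.6 rmax 214.7 zmean 85.1
beam 214 centroid ang -23.18 rmax 199.1 zmean 4.7
```

View pics/top10z.png

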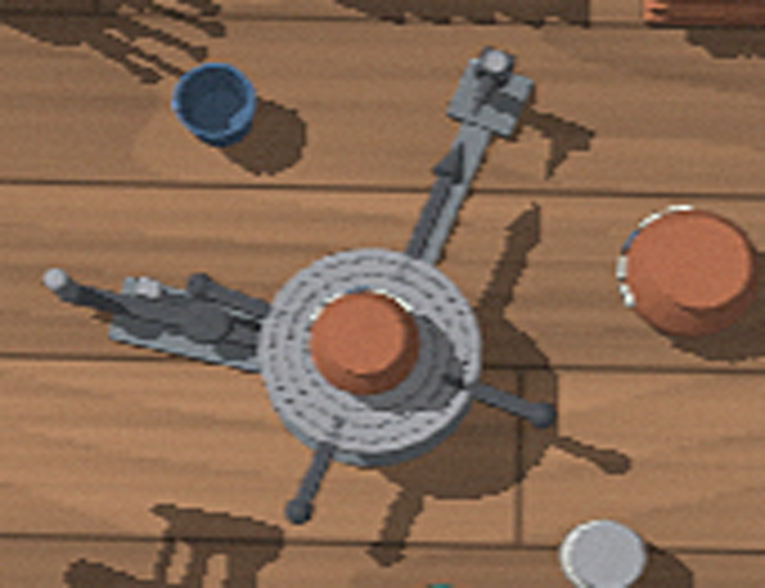

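The long spoke, with its tip near (455,155), lies on the line to the nose. The peg at (55,280) is straight out from the wheel against the stop block near (146,288). The jar stands mid-wheel and the robot is clear. Handing in.

```bash
python3 -c "
from station import ctrl
print(ctrl.hand_in())"
```

```text
the job is handed in; nothing more can be done
None
```

I turned the wheel about 107° clockwise by pushing a short spoke with the shut fingertips. That brought the long spoke round to the index nose. I then pushed the brake peg round until it met its stop, backed off clear and handed in. The hand-in reports no verdict.

Last checks, taken from the final top view before handing in:

| Check | Measured | Limit |
|---|---|---|
| Long spoke vs nose | −21.0° vs −20.6°, about 1.2 mm off at the nose tip | 12 mm |
| Brake lever | about 0.79 rad | above 0.74 rad |
| Jar | top about 3 mm from the wheel's axis, 149 mm up, as expected for an upright jar | 20 mm |

- **Force:** readings stayed at about 6 N or less. The highest was pressing the peg against the stop, where the finger stopped moving as the force rose.
- **Time:** handed in at about 15 s of the 58 s allowed.
- **Disagreements:** the angle from the index post's floor beam came out 1–2° off (−22° to −23°). I set it aside because the arrow partly hides the beam. Two estimates of the brake pivot differed by about 3 mm, but both give 0.79–0.80 rad.
- **Not checked numerically:** the bystanders. The cup and paste jar look unmoved in the final picture, and no contact with any of them was felt.

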